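Fetch the egg mold round on the turntable and pack it in the bento tier

ROBOT

A 6-joint arm with a two-finger parallel gripper is mounted at the origin on the work surface. World frame = base frame: x ahead of the robot, y to its left, z up, the work surface at z = 0. Lengths are in m, angles in degrees, forces in N, time in s.
With the tool pointing down it reaches from about 0.35 to 0.975 m from the base axis. Payload 7.1 kg.
Tool frame: the origin (TCP) lies at the very end of the fingers, on their centre line; the grasp point (between the pads) lies 19 mm behind it; x points along the fingers, z is the direction in which the jaws open and shut, and the axes are right-handed (so a half turn about x gives the same grasp; the last joint's range is limited). The gripper opens to 88 mm and grips with 3 to 60 N. Pads are 20 mm wide; open, the fingers measure 115 mm over their backs; the gripper's body (75 mm by 178 mm) begins 61 mm behind the grasp point.
Start: joints at [73.969, 24.242, 93.386, -0, 62.372, -1.089], TCP at [0.161, 0.604, 0.223] pointing down, gripper open.
Joint ranges: [-172.04, 172.04], [-51.8, 120.97], [4.93, 147.93], [-75.15, 255.16], [6.16, 154.13], [-145.62, 145.62]. Speed limits (degrees/s): [136.94, 136.94, 172.46, 180, 180, 180].

INTERFACE

Orientations are given as [roll, pitch, yaw] about the fixed x, y, z axes, in that order (R = Rz(yaw) Ry(pitch) Rx(roll)).
In Python, from plant import bot, eyes gives the robot as it stands.
- The arm moves only by the tool jog_arm, never from a script. Its argument "deltas" is a list of rows, each an object with "fingers": the opening, from 0 (shut) to 1 (fully open); "dp": the shift along the world's x, y, z in m, a list of three; "dr": the turn, a rotation vector about the world's x, y, z in degrees, a list of three. A call has 1 to 10 rows; each row is the pose to reach, as a shift and turn from the pose measured when the call began; what a row does not reach only later rows make up. A row lasts 1/10 s, in which the tool goes at most 50 mm and 8.59 degrees, less where a joint would pass 70% of its speed; a pose out of reach is approached as far as the arm can. A call with a gripper value outside its range is refused whole. The fingers move at their own pace and stop on an object; "squeeze" is the grip in N (left out, the last holds). Time passes only in rows, so rows that repeat a pose let the fingers close. It gives the time, the measured TCP pose, the force and the opening at its end, in the units of the state.
- bot.state(): the state, without advancing time (a new reading comes with each control period).
- eyes.camera(name): name is "scene" or "top" or "wrist"; returns the picture (384x512x3 uint8, red, green, blue); there is no depth.
- eyes.camera_params(name): a dict with "fx", "fy", "cx", "cy" (pixels), "cam_to_world" (4x4, takes a point from camera to world coordinates). Camera axes: x right, y up, looking along -z (the intrinsics and any distortion apply to the point x, -y, -z); pixel columns grow to the right and rows downward; lengths in m; the calibration is good to about 2 mm. A picture is of the moment at which its call begins: read the wrist's pose just before it. camera_params takes no time and is no camera call; for the wrist camera it gives the pose at the moment of the call.
- bot.finish_job(): hands the job in, once; it reports no verdict.
The state is a dict: "time_s": time; "joints": joint angles; "joint_vel": joint speeds; "effort": joint torques, N m; "tcp_pos": TCP position; "orientation": TCP orientation; "contact_force": force on the tool from outside, world axes, zero at the start; "wrist_torque": the same for the moment, N m; "gripper_width": opening from 0.0 (shut) to 1.0 (fully open).
Only numpy, scipy, OpenCV 4.12 (cv2) and the standard library are available. Lean on these libraries where they do the work, as an engineer would, in place of code of your own. Each camera call takes 0.05 s, during which the arm holds its last target.

TASK

The aluminium egg mold stands at the back of the lazy Susan, under the wire dish shelf. Without touching the mold while it is under the shelf, turn the turntable to bring it out to the open front, then lift it off and gently set it down, upright and flat on the bottom, in the empty bay of the bento tier that holds the chopstick case and the green cup. The jar and the small dish must stay standing on the turntable, and the case and the cup flat in the tier.

Things in the scene. Friction and masses are not known exactly. Their poses are not given: they have to be found in the camera images.
- rack: Steel wire dish shelf, fixed, its bars 200 mm above the counter. Origin on the counter under the turntable's axis; +x points to the rear (away from the robot). The bars cover x = +45 to +200 mm, y = -200 to +200 mm in this frame, with 10 mm legs at those corners; the front side is open from above.
- hub (a point): Centre of the top face of the bamboo lazy Susan disc: diameter 320 mm, top face 34 mm above the counter, axis fixed, spins freely both ways. The frame turns with the disc. Six upright wooden knobs for pushing stand 148 mm from the centre, one on this frame's +x axis and every 60 degrees from it: 14 mm posts with an 18 mm ball on top, 51 mm high above the disc.
- mold: Aluminium egg mold, closed rounded case 92 mm (x) by 64 mm (y) by 40 mm high, about 0.25 kg. On its lid a raised grip bar 66 mm along x, 22 mm along y, from 40 to 66 mm above the underside, topped by a small button 3 mm high at its +x part (not needed). Origin at the centre of its underside; z up. Starts on the disc under the shelf.
- jar: Glass jar with a wooden lid, diameter 56 mm, 95 mm high, standing loose on the disc. Origin at the centre of its underside, z up.
- dish: Small white ceramic dish, rim diameter 84 mm, 35 mm high, standing loose on the disc. Origin at the centre of its underside, z up.
- bento: Lower tier of a red plastic bento box, open on top, loose on the counter: 178 mm (x) by 104 mm (y) by 42 mm high, walls and floor 3 mm. Origin at the centre of its underside, z up. (The other tier, empty, stands elsewhere; leave that one.)
- bay (a point): Centre of the empty bay on the inner floor of that tier, axes as bento. Free room about 104 mm along x by 73 mm along y; the egg mold goes here with its long side along x, either way round.
- case: Dark wooden chopstick case, 164 x 22 x 20 mm, lying loose in the tier along its +y wall. Origin at the centre of its underside, x along its length, z up.
- cups: Green silicone baking cup, diameter 66 mm, 32 mm high, standing loose at the tier's +x end. Origin at the centre of its underside, z up.
Not all that is in view belongs to the job. What is shaped like the dish but black or red is not meant.

How it is judged (in metres and radians):
On the way, in this order (a step that is already met when the one before it is completed fails the run):
1. turning the turntable has brought the untouched mold out to the open front, its centre at least 30 mm in front of the turntable's axis, still standing on the disc (x of mold in the frame of rack below -0.03 m and height (world z) of mold between 0.028 and 0.04 m and horizontal distance between mold and hub below 0.12 m and angle between mold's own z axis and vertical below 0.15 rad and contact force between the fingers and mold below 0.3 N), for 0.2 s.
2. the mold is lifted clear of the turntable (underside 65 mm or more above the counter) (height (world z) of mold above 0.065 m), for 0.1 s.
At the end, for the whole second after the job is handed in: Mold at rest, upright (0.08 rad) on the tier's floor (6 mm), within 16 mm along and 14 mm across of the bay centre, aligned to 0.17 rad. Tier flat on the counter; case and cup flat on its floor (7 mm, 0.12 rad). Jar and dish upright (0.15 rad) on the disc, within 140 mm of its axis (x of mold in the frame of bay between -0.016 and 0.016 m and y of mold in the frame of bay between -0.014 and 0.014 m and z of mold in the frame of bay between -0.006 and 0.006 m and angle between the x axis of mold and the x axis of bento, either way round below 0.17 rad and angle between mold's own z axis and vertical below 0.08 rad and linear speed of mold below 0.03 m/s and angle between bento's own z axis and vertical below 0.06 rad and height (world z) of bento below 0.008 m and horizontal distance between each of jar, dish and hub below 0.14 m and height (world z) of each of jar, dish above 0.028 m and angle between each of jar, dish's own z axis and vertical below 0.15 rad and z of each of case, cups in the frame of bento below 0.01 m and angle between each of case, cups's own z axis and vertical below 0.12 rad and x of case in the frame of bento between -0.08 and 0.08 m and y of case in the frame of bento between -0.047 and 0.047 m and x of cups in the frame of bento between -0.08 and 0.08 m and y of cups in the frame of bento between -0.047 and 0.047 m); the robot touches nothing.
It fails at once if the fingers touch the mold while it stands on the turntable under the shelf (contact force between the fingers and mold above 1 N and x of mold in the frame of rack above 0.01 m and horizontal distance between mold and hub below 0.15 m and height (world z) of mold below 0.045 m).
It fails at once if the mold is dropped or thrown into the tier (faster than 0.45 m/s within 50 mm of the bay) (distance between mold and bay below 0.05 m and linear speed of mold above 0.45 m/s).
It also fails if it takes over 72 s, if anything falls off the work surface, if the arm or the gripper's body presses on something with over 40 N, if the wrist force passes 120 N, or if a joint passes its speed limit or range.

## Working session

There is one attempt and no reset: what is moved stays moved. The work goes in short steps, Python scripts to look and compute and a tool call to move; the robot and the scene stay as the last step left them, time stands still between calls to the robot, and variables do not carry over. Pictures are saved under pics/ and viewed, and the job is handed in when it is done.

Besides the shell and the picture viewer there is one more tool, called as name(argument=value, ...) on one line, values as JSON. jog_arm: Moves the arm, as the interface text tells. Its arguments: {"type":"object","properties":{"deltas":{"type":"array"},"squeeze":{"type":"number"}},"required":["deltas"]}

```bash
ls; mkdir -p pics
cat > h.py <<'E'
import numpy as np, cv2
from plant import bot, eyes
def snap(n,f):
    p=eyes.camera_params(n); im=eyes.camera(n); 
    np.savez('pics/'+f+'.npz',im=im,**{k:np.array(v) for k,v in p.items()})
    cv2.imwrite('pics/'+f+'.png',cv2.cvtColor(im,cv2.COLOR_RGB2BGR)); return im,p
def load(f):
    d=np.load('pics/'+f+'.npz'); return d['im'],{k:d[k] for k in d.files if k!='im'}
def ray(p,u,v):
    M=np.array(p['cam_to_world']); d=np.array([(u-p['cx'])/p['fx'],-(v-p['cy'])/p['fy'],-1.0])
    return M[:3,3],M[:3,:3]@d
def onz(p,u,v,z):
    o,d=ray(p,u,v); return o+d*(z-o[2])/d[2]
def proj(p,X):
    M=np.array(p['cam_to_world']); c=M[:3,:3].T@(np.array(X)-M[:3,3])
    return p['cx']+p['fx']*c[0]/-c[2], p['cy']-p['fy']*c[1]/-c[2]
E
python3 - <<'E'
from h import *
print(bot.state())
for n in ['scene','top','wrist']:
    im,p=snap(n,n+'0'); print(n,{k:(np.round(v,4).tolist() if k=='cam_to_world' else v) for k,v in p.items()})
E
```

```text
pics
{'time_s': 0.0, 'joints': array([ 7.39704572e+01,  2.42839973e+01,  9.34309070e+01,  1.67464854e-04,
        6.23720699e+01, -1.08756309e+00]), 'joint_vel': array([-0.04567359,  0.01070717,  0.04117658, -0.0508141 ,  0.01438072,
        0.0700196 ]), 'effort': array([ 5.74023998e-04, -5.44623613e+01, -2.73671061e+01,  6.43026643e-02,
        2.28388788e-02, -1.14171814e-04]), 'tcp_pos': array([0.16096165, 0.60334764, 0.22191003]), 'orientation': array([ 178.81477332,   89.91302568, -106.12728416]), 'contact_force': array([-0.75067978, -0.46695433, -0.20500245]), 'wrist_torque': array([-0.02288536,  0.00796353,  0.03018362]), 'gripper_width': 1.0034311324152463}
scene {'fx': 369.61005051879675, 'fy': 369.61005051879675, 'cx': 257.3128363830833, 'cy': 196.5852497464765, 'cam_to_world': [[0.8486, -0.3377, 0.4073, 0.9169], [0.5286, 0.573, -0.6263, -0.6901], [-0.0218, 0.7468, 0.6647, 0.7913], [0.0, 0.0, 0.0, 1.0]]}
top {'fx': 384.0856037619959, 'fy': 384.0856037619959, 'cx': 255.86553363919435, 'cy': 192.09098914097626, 'cam_to_world': [[0.0122, 0.9822, -0.1877, 0.3221], [-0.9999, 0.0129, 0.0028, -0.0334], [0.0052, 0.1876, 0.9822, 0.9132], [0.0, 0.0, 0.0, 1.0]]}
wrist {'fx': 328.47453123495865, 'fy': 328.47453123495865, 'cx': 259.56535186454664, 'cy': 186.34327039668446, 'cam_to_world': [[0.258, -0.9299, -0.2621, 0.0906], [0.9662, 0.248, 0.071, 0.6239], [-0.0011, -0.2716, 0.9624, 0.3847], [0.0, 0.0, 0.0, 1.0]]}
```

View pics/scene0.png

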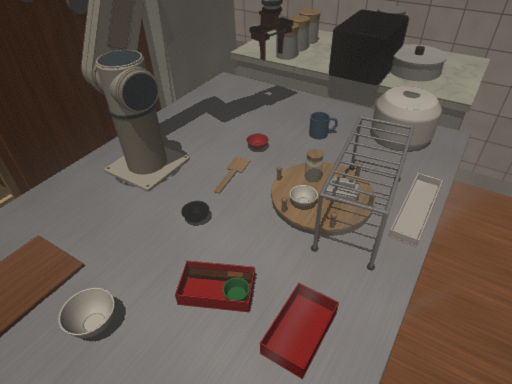

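View pics/top0.png

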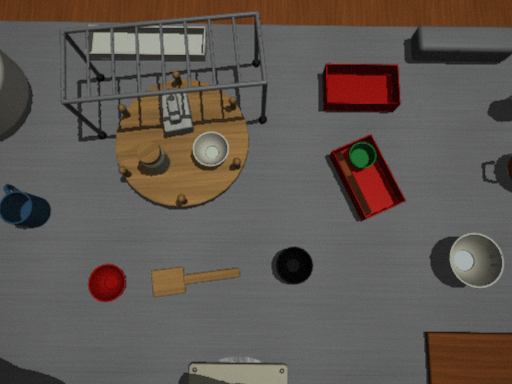

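View pics/wrist0.png

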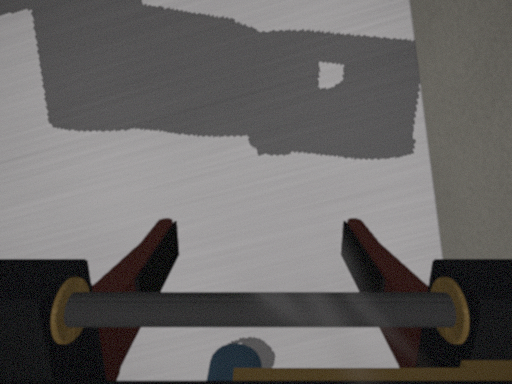

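The top view has the disc around (182,143), the mold under the shelf at (177,110), the jar at (152,157), the white dish at (210,150), and the tier with case and cup at (367,177). The other tier, at (361,88), is empty. The black (294,265) and red (107,283) bowls are distractors. Next I'll enlarge both areas to confirm and measure.

Run:
```python
from h import *
im,p=load('top0')
c=im[60:215,50:280]; d=im[125:225,320:415]
cv2.imwrite('pics/c1.png',cv2.cvtColor(cv2.resize(c,None,fx=3.4,fy=3.4,interpolation=3),4))
cv2.imwrite('pics/c2.png',cv2.cvtColor(cv2.resize(d,None,fx=6,fy=6,interpolation=3),4))
for n,u,v,z in [('rackFR foot',263,119,0),('rackFL foot',103,135,0),('rack RL foot',100,77,0),('rackRR foot',257,63,0),('FRtop',265,82,.2),('FLtop',64,102,.2),('RLtop',62,31,.2),('RRtop',258,14,.2)]:
    print(n,onz(p,u,v,z).round(3))
for n,u,v in [('k',125,171),('k',181,199),('k',236,163),('k',232,102),('k',176,76),('k',122,112)]: print(n,onz(p,u,v,.078).round(3))
```

```text
rackFR foot [ 0.684 -0.052  0.   ]
rackFL foot [0.636 0.346 0.   ]
rack RL foot [0.792 0.367 0.   ]
rackRR foot [ 0.837 -0.035  0.   ]
FRtop [ 0.683 -0.051  0.2  ]
FLtop [0.634 0.345 0.2  ]
RLtop [0.789 0.366 0.2  ]
RRtop [ 0.835 -0.035  0.2  ]
k [0.526 0.257 0.078]
k [0.464 0.129 0.078]
k [0.548 0.01  0.078]
k [0.693 0.022 0.078]
k [0.757 0.155 0.078]
k [0.665 0.275 0.078]
```

View pics/c1.png

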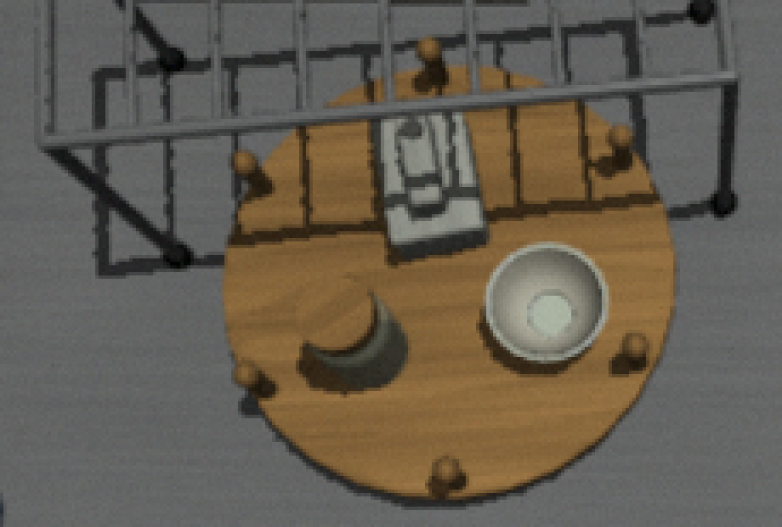

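View pics/c2.png

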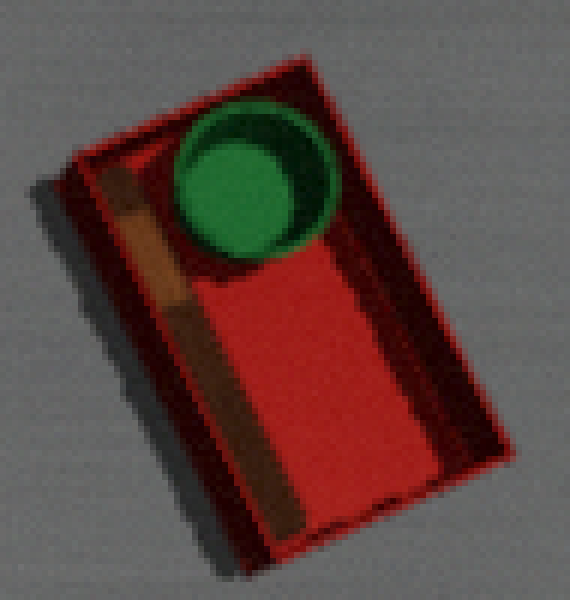

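Run:
```python
from h import *
from scipy.spatial.transform import Rotation as R
s=bot.state(); M=R.from_euler('xyz',s['orientation'],degrees=True).as_matrix(); print(M.round(3)); print('jawdeg',np.degrees(np.arctan2(M[1,2],M[0,2])))
im,p=load('top0')
q=[(78,155),(308,60),(513,455),(278,562)]
C=np.array([onz(p,320+a/6-.4,125+b/6-.4,.042) for a,b in q]); print(C.round(4))
for i in range(4):
    d=C[(i+1)%4]-C[i]; print(np.hypot(*d[:2]).round(4),np.degrees(np.arctan2(d[1],d[0])).round(1))
print('ctr',C.mean(0))
f=lambda u,v,z: onz(p,320+u/6-.4,125+v/6-.4,z).round(4)
print('cup rim',f(257,180,.035),'case ends',f(118,182,.023),f(288,533,.023))
g=lambda u,v,z: onz(p,50+u/3.4-.35,60+v/3.4-.35,z).round(4)
print('mold bar front',g(430,212,.1),'button',g(411,127,.103),'top front edge',g(390,235,.06),g(488,225,.06))
print('dish rim',g(547,301,.069),'jar lid',g(338,315,.129))
K=np.array([g(*k,.076)[:2] for k in [(429,48),(246,164),(247,376),(447,472),(634,347),(620,138)]])
print(K); A=[(k-K.mean(0)) for k in K]; print(K.mean(0),[np.degrees(np.arctan2(a[1],a[0])).round(1) for a in A],[np.hypot(*a).round(4) for a in A])
```

```text
[[-0.    -0.966  0.258]
 [-0.001  0.258  0.966]
 [-1.     0.    -0.001]]
jawdeg 75.05687013508697
[[ 0.5911 -0.2158  0.042 ]
 [ 0.6316 -0.3082  0.042 ]
 [ 0.4736 -0.38    0.042 ]
 [ 0.4311 -0.2879  0.042 ]]
0.1008 -66.3
0.1736 -155.6
0.1014 114.8
0.1755 24.3
ctr [ 0.53182372 -0.29795664  0.042     ]
cup rim [ 0.5839 -0.2879  0.035 ] case ends [ 0.5859 -0.2356  0.023 ] [ 0.4449 -0.2978  0.023 ]
mold bar front [0.6343 0.1441 0.1   ] button [0.6924 0.159  0.103 ] top front edge [0.6327 0.1794 0.06  ] [0.6409 0.1125 0.06  ]
dish rim [0.5843 0.0691 0.069 ] jar lid [0.5548 0.1915 0.129 ]
[[0.7633 0.1561]
 [0.6762 0.276 ]
 [0.528  0.2639]
 [0.4656 0.1292]
 [0.5512 0.0095]
 [0.6987 0.0223]]
[0.61383333 0.14283333] [np.float64(5.1), np.float64(64.9), np.float64(125.3), np.float64(-174.7), np.float64(-115.2), np.float64(-54.9)] [np.float64(0.1501), np.float64(0.147), np.float64(0.1484), np.float64(0.1489), np.float64(0.1473), np.float64(0.1474)]
```

The layout fits the description: the disc axis is near (0.613, 0.142), with knobs at world angles 5°+60k. The mold is at the rear, near (0.664, 0.152). The bento to use is the red tier with cup and case, at about (0.532, -0.298) and yaw 24°.

I'll straddle the left knob (125°) with the fingers half open and lead it counter-clockwise through the front.

jog_arm(deltas=[{"fingers":0.5,"dp":[0.015,-0.014,0],"dr":[0,0,-4]},{"fingers":0.45,"dp":[0.05,-0.046,0],"dr":[0,0,-9]},{"fingers":0.45,"dp":[0.085,-0.078,0],"dr":[0,0,-14]},{"fingers":0.45,"dp":[0.12,-0.11,0],"dr":[0,0,-19]},{"fingers":0.45,"dp":[0.155,-0.143,0],"dr":[0,0,-24]},{"fingers":0.45,"dp":[0.19,-0.176,-0.01],"dr":[0,0,-29]},{"fingers":0.45,"dp":[0.225,-0.208,-0.02],"dr":[0,0,-34]},{"fingers":0.45,"dp":[0.26,-0.24,-0.03],"dr":[0,0,-39]},{"fingers":0.45,"dp":[0.295,-0.273,-0.04],"dr":[0,0,-43]},{"fingers":0.45,"dp":[0.32,-0.296,-0.05],"dr":[0,0,-45]}])

```text
time_s: 1.15
tcp_pos: [0.4827, 0.3053, 0.1716]
orientation: [-166.3, 89.9, -136.5]
contact_force: [0.3, -0.0, -0.8]
gripper_width: 0.45
```

jog_arm(deltas=[{"fingers":0.45,"dp":[0.02,-0.018,-0.01],"dr":[0,0,0]},{"fingers":0.45,"dp":[0.035,-0.032,-0.02],"dr":[0,0,0]},{"fingers":0.45,"dp":[0.035,-0.032,-0.02],"dr":[0,0,0]}])

```text
time_s: 1.45
tcp_pos: [0.5185, 0.2711, 0.1501]
orientation: [-172.3, 89.8, -142.6]
contact_force: [0.0, -0.4, 0.8]
gripper_width: 0.455
```

jog_arm(deltas=[{"fingers":0.45,"dp":[0.009,-0.008,-0.015],"dr":[0,0,0]},{"fingers":0.45,"dp":[0.009,-0.008,-0.04],"dr":[0,0,0]},{"fingers":0.45,"dp":[0.009,-0.008,-0.045],"dr":[0,0,0]},{"fingers":0.45,"dp":[0.009,-0.008,-0.045],"dr":[0,0,0]}])

```text
time_s: 1.85
tcp_pos: [0.5264, 0.2631, 0.1039]
orientation: [-178.1, 89.7, -148.4]
contact_force: [0.5, 0.4, 0.4]
gripper_width: 0.452
```

Run:
```python
from h import *
s=bot.state(); print(s['tcp_pos'],s['joints'].round(1))
a,p=snap('wrist','w1'); b,_=snap('top','t1')
cv2.imwrite('pics/m1.png',cv2.cvtColor(np.hstack([cv2.resize(a,(400,300)),cv2.resize(b[60:210,50:250],(400,300))]),4))
```

```text
[0.52637317 0.26309576 0.10392362] [ 2.540e+01  3.040e+01  1.021e+02 -1.000e-01  4.790e+01 -4.300e+00]
```

View pics/m1.png

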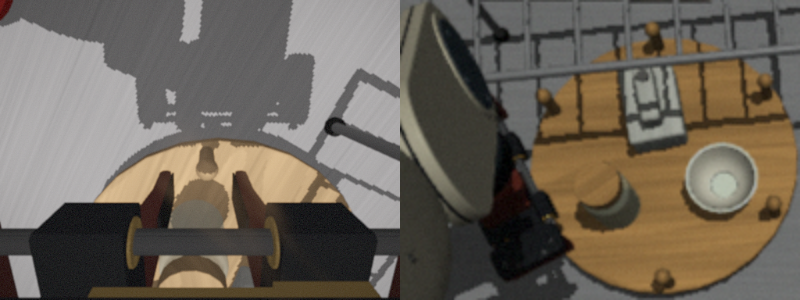

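Run:
```python
from h import *
a,p=load('w1')
for X in [(.5277,.2629,.076),(.5264,.2631,.104),(.5264,.2631,.076)]: print(np.round(proj(p,X),0))
cv2.imwrite('pics/m2.png',cv2.cvtColor(cv2.resize(a[150:330,150:400],None,fx=3,fy=3),4))
```

```text
[259. 220.]
[256. 238.]
[257. 219.]
```

View pics/m2.png

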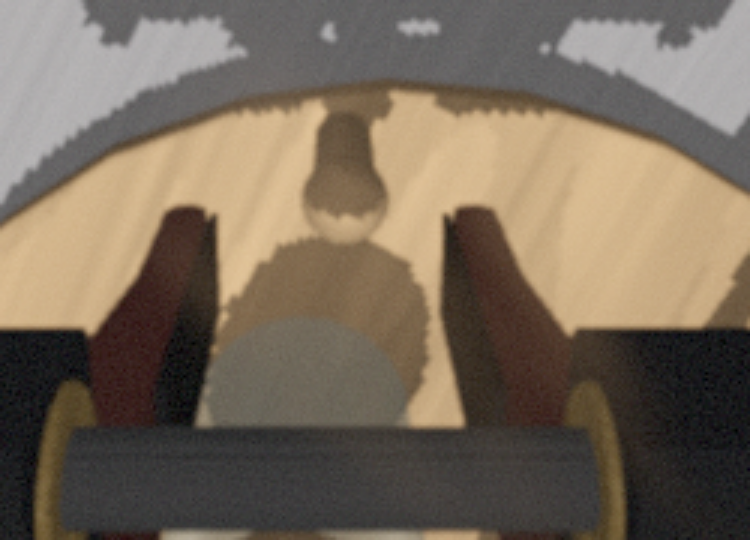

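The wrist view has the knob at (264,218), between the fingers and within about 2 mm of prediction. I'll descend around it.

jog_arm(deltas=[{"fingers":0.45,"dp":[0.001,0,-0.02],"dr":[0,0,0]},{"fingers":0.45,"dp":[0.001,0,-0.041],"dr":[0,0,0]},{"fingers":0.32,"dp":[0.001,0,-0.041],"dr":[0,0,0]},{"fingers":0.32,"dp":[0.001,0,-0.041],"dr":[0,0,0]},{"fingers":0.32,"dp":[0.001,0,-0.041],"dr":[0,0,0]}])

```text
time_s: 2.45
tcp_pos: [0.5294, 0.2642, 0.066]
orientation: [-139.2, 89.9, -109.5]
contact_force: [-0.9, 0.0, 0.8]
gripper_width: 0.319
```

```bash
cat > arc.py <<'E'
import sys
from h import *
from scipy.spatial.transform import Rotation as R
s=bot.state(); t=s['tcp_pos']; h=np.array([.613,.142]); d=t[:2]-h; a0=np.degrees(np.arctan2(d[1],d[0]))%360
M=R.from_euler('xyz',s['orientation'],degrees=True).as_matrix()
print(t.round(4),'ang',a0.round(1),'r',np.hypot(*d).round(4),'jaw',np.degrees(np.arctan2(M[1,2],M[0,2])).round(1),'j6',s['joints'][5].round(1),'F',s['contact_force'].round(1))
for k in eval(sys.argv[1]):
    a=np.radians(a0+k); print(k,(h+.148*np.array([np.cos(a),np.sin(a)])-t[:2]).round(3))
E
python3 arc.py "[1,3,6,10,14,18,22,26,29,30]"
```

```text
[0.5294 0.2642 0.066 ] ang 124.4 r 0.1481 jaw 29.7 j6 -4.3 F [-0.9  0.   0.8]
1 [-0.002 -0.002]
3 [-0.006 -0.005]
6 [-0.012 -0.009]
10 [-0.02  -0.016]
14 [-0.027 -0.024]
18 [-0.034 -0.032]
22 [-0.04 -0.04]
26 [-0.045 -0.049]
29 [-0.049 -0.056]
30 [-0.05  -0.058]
```

jog_arm(deltas=[{"fingers":0.32,"dp":[-0.002,-0.002,-0.003],"dr":[0,0,1]},{"fingers":0.32,"dp":[-0.006,-0.005,-0.003],"dr":[0,0,3]},{"fingers":0.32,"dp":[-0.012,-0.009,-0.003],"dr":[0,0,6]},{"fingers":0.32,"dp":[-0.02,-0.016,-0.003],"dr":[0,0,9]},{"fingers":0.32,"dp":[-0.027,-0.024,-0.003],"dr":[0,0,13]},{"fingers":0.32,"dp":[-0.034,-0.032,-0.003],"dr":[0,0,16]},{"fingers":0.32,"dp":[-0.04,-0.04,-0.003],"dr":[0,0,20]},{"fingers":0.32,"dp":[-0.045,-0.049,-0.003],"dr":[0,0,23]},{"fingers":0.32,"dp":[-0.049,-0.056,-0.003],"dr":[0,0,26]},{"fingers":0.32,"dp":[-0.05,-0.058,-0.003],"dr":[0,0,27]}])

```text
time_s: 3.45
tcp_pos: [0.4791, 0.2057, 0.0636]
orientation: [-114.6, 89.9, -57.8]
contact_force: [-1.8, -0.0, 1.0]
gripper_width: 0.316
```

```bash
python3 arc.py "[1,4,8,12,16,20,24,28,31,32]"
python3 - <<'E'
from h import *
a,p=snap('wrist','w3'); b,_=snap('top','t3')
cv2.imwrite('pics/m3.png',cv2.cvtColor(np.hstack([cv2.resize(a,(400,300)),cv2.resize(b[60:210,50:250],(400,300))]),4))
E
```

```text
[0.4791 0.2057 0.0636] ang 154.6 r 0.1482 jaw 56.8 j6 -34.8 F [-1.8 -0.   1. ]
1 [-0.001 -0.002]
4 [-0.004 -0.01 ]
8 [-0.007 -0.019]
12 [-0.01  -0.029]
16 [-0.012 -0.039]
20 [-0.013 -0.05 ]
24 [-0.014 -0.06 ]
28 [-0.014 -0.07 ]
31 [-0.013 -0.078]
32 [-0.013 -0.081]
```

View pics/m3.png

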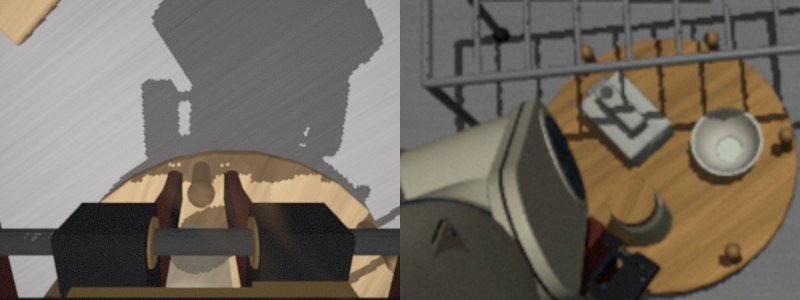

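The disc turned 30° with everything still standing. I'll continue.

jog_arm(deltas=[{"fingers":0.32,"dp":[-0.001,-0.002,0],"dr":[0,0,1]},{"fingers":0.32,"dp":[-0.004,-0.01,0],"dr":[0,0,4]},{"fingers":0.32,"dp":[-0.007,-0.019,0],"dr":[0,0,7]},{"fingers":0.32,"dp":[-0.01,-0.029,0],"dr":[0,0,11]},{"fingers":0.32,"dp":[-0.012,-0.039,0],"dr":[0,0,14]},{"fingers":0.32,"dp":[-0.013,-0.05,0],"dr":[0,0,18]},{"fingers":0.32,"dp":[-0.014,-0.06,0],"dr":[0,0,21]},{"fingers":0.32,"dp":[-0.014,-0.07,0],"dr":[0,0,25]},{"fingers":0.32,"dp":[-0.013,-0.078,0],"dr":[0,0,28]},{"fingers":0.32,"dp":[-0.013,-0.081,0],"dr":[0,0,29]}])

```text
time_s: 4.55
tcp_pos: [0.4669, 0.1247, 0.0636]
orientation: [-97.5, 89.9, -11.8]
contact_force: [0.1, 0.1, -0.8]
gripper_width: 0.318
```

```bash
python3 arc.py "[1,4,8,12,16,20,24,28,31,32]"
```

```text
[0.4669 0.1247 0.0636] ang 186.7 r 0.1471 jaw 85.7 j6 -72.1 F [ 0.1  0.1 -0.8]
1 [-0.001 -0.003]
4 [ 0.001 -0.01 ]
8 [ 0.003 -0.02 ]
12 [ 0.006 -0.03 ]
16 [ 0.01 -0.04]
20 [ 0.014 -0.049]
24 [ 0.019 -0.058]
28 [ 0.024 -0.067]
31 [ 0.029 -0.073]
32 [ 0.031 -0.075]
```

jog_arm(deltas=[{"fingers":0.32,"dp":[-0.001,-0.003,0],"dr":[0,0,1]},{"fingers":0.32,"dp":[0.001,-0.01,0],"dr":[0,0,3]},{"fingers":0.32,"dp":[0.003,-0.02,0],"dr":[0,0,6]},{"fingers":0.32,"dp":[0.006,-0.03,0],"dr":[0,0,9]},{"fingers":0.32,"dp":[0.01,-0.04,0],"dr":[0,0,12]},{"fingers":0.32,"dp":[0.014,-0.049,0],"dr":[0,0,15]},{"fingers":0.32,"dp":[0.019,-0.058,0],"dr":[0,0,18]},{"fingers":0.32,"dp":[0.024,-0.067,0],"dr":[0,0,21]},{"fingers":0.32,"dp":[0.029,-0.073,0],"dr":[0,0,24]},{"fingers":0.32,"dp":[0.031,-0.075,0],"dr":[0,0,25]}])

```text
time_s: 5.55
tcp_pos: [0.4985, 0.0495, 0.0636]
orientation: [-100.2, 89.9, 10.6]
contact_force: [-0.2, -0.9, -0.6]
gripper_width: 0.323
```

```bash
python3 arc.py "[1,4,8,12,16,19,22,24]"
```

```text
[0.4985 0.0495 0.0636] ang 218.9 r 0.1472 jaw 110.8 j6 -106.5 F [-0.2 -0.9 -0.6]
1 [ 0.001 -0.003]
4 [ 0.006 -0.008]
8 [ 0.013 -0.016]
12 [ 0.021 -0.022]
16 [ 0.029 -0.029]
19 [ 0.036 -0.033]
22 [ 0.043 -0.037]
24 [ 0.047 -0.039]
```

jog_arm(deltas=[{"fingers":0.32,"dp":[0.001,-0.003,0],"dr":[0,0,1]},{"fingers":0.32,"dp":[0.006,-0.008,0],"dr":[0,0,3]},{"fingers":0.32,"dp":[0.013,-0.016,0],"dr":[0,0,6]},{"fingers":0.32,"dp":[0.021,-0.022,0],"dr":[0,0,9]},{"fingers":0.32,"dp":[0.029,-0.029,0],"dr":[0,0,12]},{"fingers":0.32,"dp":[0.036,-0.033,0],"dr":[0,0,14]},{"fingers":0.32,"dp":[0.043,-0.037,0],"dr":[0,0,16]},{"fingers":0.32,"dp":[0.047,-0.039,0],"dr":[0,0,17]},{"fingers":0.32,"dp":[0.047,-0.039,0],"dr":[0,0,17]}])

```text
time_s: 6.45
tcp_pos: [0.5458, 0.0106, 0.0636]
orientation: [-102.9, 89.9, 24.9]
contact_force: [0.5, 0.9, 0.8]
gripper_width: 0.319
```

```bash
python3 arc.py "[0]"
python3 - <<'E'
from h import *
a,p=snap('scene','s4'); b,_=snap('top','t4')
cv2.imwrite('pics/m4.png',cv2.cvtColor(np.hstack([cv2.resize(a[100:300,220:440],(400,364)),cv2.resize(b[60:242,50:250],(400,364))]),4))
E
```

```text
[0.5458 0.0106 0.0636] ang 242.9 r 0.1476 jaw 127.8 j6 -128.0 F [0.5 0.9 0.8]
0 [-0. -0.]
```

View pics/m4.png

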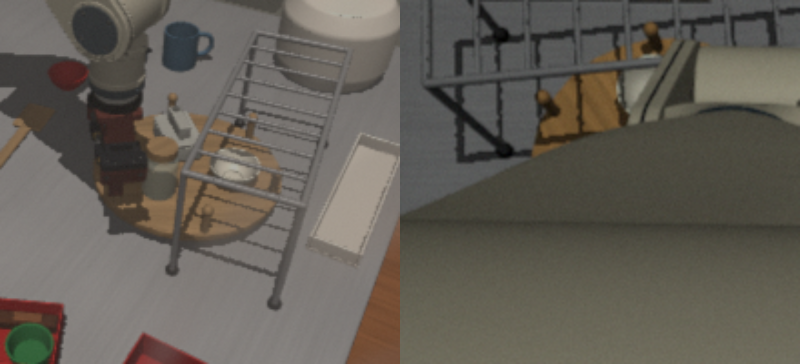

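Everything is still standing and the mold is now at the left side. Next I'll lift off this knob and go back to the left knob (about 123°).

jog_arm(deltas=[{"fingers":0.4,"dp":[0,0,0.01],"dr":[0,0,0]},{"fingers":0.45,"dp":[0,0,0.04],"dr":[0,0,0]},{"fingers":0.45,"dp":[-0.01,0.01,0.085],"dr":[0,0,-6]},{"fingers":0.45,"dp":[-0.03,0.04,0.09],"dr":[0,0,-14]},{"fingers":0.45,"dp":[-0.045,0.075,0.09],"dr":[0,0,-22]},{"fingers":0.45,"dp":[-0.05,0.11,0.09],"dr":[0,0,-30]},{"fingers":0.45,"dp":[-0.05,0.145,0.09],"dr":[0,0,-38]},{"fingers":0.45,"dp":[-0.045,0.18,0.09],"dr":[0,0,-46]},{"fingers":0.45,"dp":[-0.035,0.215,0.09],"dr":[0,0,-54]},{"fingers":0.45,"dp":[-0.028,0.235,0.09],"dr":[0,0,-62]}])

```text
time_s: 7.55
tcp_pos: [0.5172, 0.2484, 0.1545]
orientation: [-68.6, 89.8, -3.1]
contact_force: [-0.1, -1.0, -0.3]
gripper_width: 0.45
```

jog_arm(deltas=[{"fingers":0.45,"dp":[0.003,0.005,0],"dr":[0,0,-8]},{"fingers":0.45,"dp":[0.006,0.01,0],"dr":[0,0,-16]},{"fingers":0.45,"dp":[0.01,0.016,0],"dr":[0,0,-24]},{"fingers":0.45,"dp":[0.013,0.02,0],"dr":[0,0,-32]},{"fingers":0.45,"dp":[0.013,0.02,0],"dr":[0,0,-36]}])

```text
time_s: 8.05
tcp_pos: [0.5301, 0.269, 0.1553]
orientation: [-57.4, 89.8, -28.2]
contact_force: [-0.3, 0.2, -0.1]
gripper_width: 0.448
```

```bash
python3 arc.py "[0]"
python3 - <<'E'
from h import *
a,p=snap('wrist','w5'); b,q=snap('top','t5')
for X in [(.613+.148*np.cos(np.radians(t)),.142+.148*np.sin(np.radians(t)),.076) for t in (3,63,123,183,243,303)]: print(np.round(X,4),np.round(proj(p,X),0),np.round(proj(q,X),0))
cv2.imwrite('pics/m5.png',cv2.cvtColor(np.hstack([a[100:384,60:460],cv2.resize(b[60:205,50:254],(400,284))]),4))
E
```

```text
[0.5301 0.269  0.1553] ang 123.1 r 0.1517 jaw 29.2 j6 -3.3 F [-0.3  0.2 -0.1]
0 [ 0.002 -0.003]
[0.7608 0.1497 0.076 ] [408. 412.] [178.  75.]
[0.6802 0.2739 0.076 ] [418. 274.] [123. 106.]
[0.5324 0.2661 0.076 ] [258. 199.] [121. 168.]
[0.4652 0.1343 0.076 ] [112. 292.] [179. 199.]
[0.5458 0.0101 0.076 ] [141. 426.] [236. 164.]
[0.6936 0.0179 0.076 ] [277. 474.] [234. 102.]
```

View pics/m5.png

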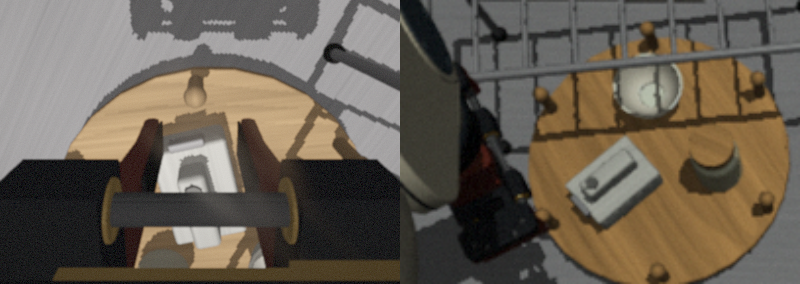

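The knob is where expected, at (255,195) in the wrist image. I'll straddle it again and turn about 55° more.

jog_arm(deltas=[{"fingers":0.45,"dp":[0.002,-0.003,-0.03],"dr":[0,0,0]},{"fingers":0.45,"dp":[0.002,-0.003,-0.065],"dr":[0,0,0]},{"fingers":0.45,"dp":[0.002,-0.003,-0.091],"dr":[0,0,0]},{"fingers":0.4,"dp":[0.002,-0.003,-0.091],"dr":[0,0,0]},{"fingers":0.32,"dp":[0.002,-0.003,-0.091],"dr":[0,0,0]},{"fingers":0.32,"dp":[0.002,-0.003,-0.091],"dr":[0,0,0]}])

```text
time_s: 8.75
tcp_pos: [0.5328, 0.2661, 0.0658]
orientation: [-37.8, 89.7, -8.3]
contact_force: [1.4, 0.3, 0.4]
gripper_width: 0.325
```

```bash
python3 arc.py "[1,3,6,10,14,18,22,26,29,30]"
```

```text
[0.5328 0.2661 0.0658] ang 122.9 r 0.1477 jaw 29.5 j6 -3.9 F [1.4 0.3 0.4]
1 [-0.002 -0.001]
3 [-0.007 -0.004]
6 [-0.013 -0.009]
10 [-0.021 -0.016]
14 [-0.028 -0.023]
18 [-0.035 -0.031]
22 [-0.041 -0.039]
26 [-0.047 -0.048]
29 [-0.05  -0.054]
30 [-0.052 -0.057]
```

jog_arm(deltas=[{"fingers":0.32,"dp":[-0.002,-0.001,-0.003],"dr":[0,0,1]},{"fingers":0.32,"dp":[-0.007,-0.004,-0.003],"dr":[0,0,3]},{"fingers":0.32,"dp":[-0.013,-0.009,-0.003],"dr":[0,0,6]},{"fingers":0.32,"dp":[-0.021,-0.016,-0.003],"dr":[0,0,9]},{"fingers":0.32,"dp":[-0.028,-0.023,-0.003],"dr":[0,0,13]},{"fingers":0.32,"dp":[-0.035,-0.031,-0.003],"dr":[0,0,16]},{"fingers":0.32,"dp":[-0.041,-0.039,-0.003],"dr":[0,0,20]},{"fingers":0.32,"dp":[-0.047,-0.048,-0.003],"dr":[0,0,24]},{"fingers":0.32,"dp":[-0.05,-0.054,-0.003],"dr":[0,0,27]},{"fingers":0.32,"dp":[-0.052,-0.057,-0.003],"dr":[0,0,28]}])

```text
time_s: 9.75
tcp_pos: [0.481, 0.2088, 0.0638]
orientation: [-37.0, 89.7, 20.6]
contact_force: [-0.3, -0.0, 0.3]
gripper_width: 0.318
```

```bash
python3 arc.py "[1,4,8,12,16,20,23,25]"
```

```text
[0.481  0.2088 0.0638] ang 153.1 r 0.1479 jaw 57.6 j6 -35.4 F [-0.3 -0.   0.3]
1 [-0.001 -0.002]
4 [-0.004 -0.009]
8 [-0.008 -0.019]
12 [-0.011 -0.029]
16 [-0.013 -0.039]
20 [-0.015 -0.049]
23 [-0.016 -0.057]
25 [-0.016 -0.062]
```

jog_arm(deltas=[{"fingers":0.32,"dp":[-0.001,-0.002,0],"dr":[0,0,1]},{"fingers":0.32,"dp":[-0.004,-0.009,0],"dr":[0,0,4]},{"fingers":0.32,"dp":[-0.008,-0.019,0],"dr":[0,0,7]},{"fingers":0.32,"dp":[-0.011,-0.029,0],"dr":[0,0,11]},{"fingers":0.32,"dp":[-0.013,-0.039,0],"dr":[0,0,15]},{"fingers":0.32,"dp":[-0.015,-0.049,0],"dr":[0,0,19]},{"fingers":0.32,"dp":[-0.016,-0.057,0],"dr":[0,0,22]},{"fingers":0.32,"dp":[-0.016,-0.062,0],"dr":[0,0,24]},{"fingers":0.32,"dp":[-0.016,-0.062,0],"dr":[0,0,24]}])

```text
time_s: 10.65
tcp_pos: [0.4654, 0.1465, 0.0642]
orientation: [-41.5, 89.6, 40.1]
contact_force: [-0.3, 0.4, -0.1]
gripper_width: 0.32
```

jog_arm(deltas=[{"fingers":0.4,"dp":[0,0,0.01],"dr":[0,0,0]},{"fingers":0.45,"dp":[0,0,0.04],"dr":[0,0,0]},{"fingers":0.45,"dp":[0,0,0.085],"dr":[0,0,0]},{"fingers":0.45,"dp":[-0.03,-0.05,0.1],"dr":[0,0,0]},{"fingers":0.45,"dp":[-0.06,-0.1,0.12],"dr":[0,0,0]},{"fingers":0.45,"dp":[-0.08,-0.14,0.14],"dr":[0,0,0]},{"fingers":0.45,"dp":[-0.09,-0.18,0.14],"dr":[0,0,0]},{"fingers":0.45,"dp":[-0.09,-0.21,0.14],"dr":[0,0,0]}])

```text
time_s: 11.45
tcp_pos: [0.3744, -0.0646, 0.206]
orientation: [-56.5, 89.5, 25.1]
contact_force: [0.6, -1.2, -0.4]
gripper_width: 0.448
```

```bash
python3 arc.py "[0]"
python3 - <<'E'
from h import *
b,q=snap('top','t6')
cv2.imwrite('pics/m6.png',cv2.cvtColor(cv2.resize(b[60:215,50:280],None,fx=3.4,fy=3.4,interpolation=3),4))
E
```

```text
[ 0.3744 -0.0646  0.206 ] ang 220.9 r 0.3156 jaw 81.6 j6 -93.7 F [ 0.6 -1.2 -0.4]
0 [0.127 0.11 ]
```

View pics/m6.png

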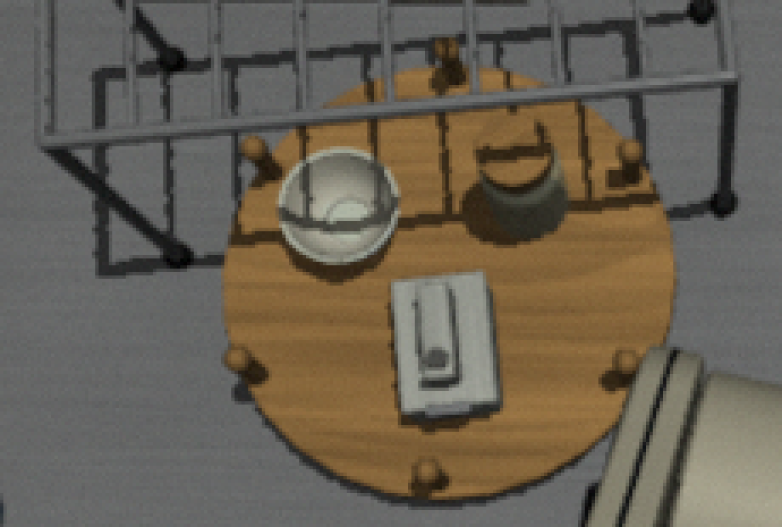

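The mold is at the front, in the crop at (445,343) with its bar near (437,330). The dish and jar stand at the rear. Next I'll measure the bar's pose.

Run:
```python
from h import *
b,q=load('t6')
c=b[130:190,160:205]
cv2.imwrite('pics/m7.png',cv2.cvtColor(cv2.resize(c,None,fx=12,fy=12,interpolation=0)[:600],4))
```

```text
(no output)
```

View pics/m7.png

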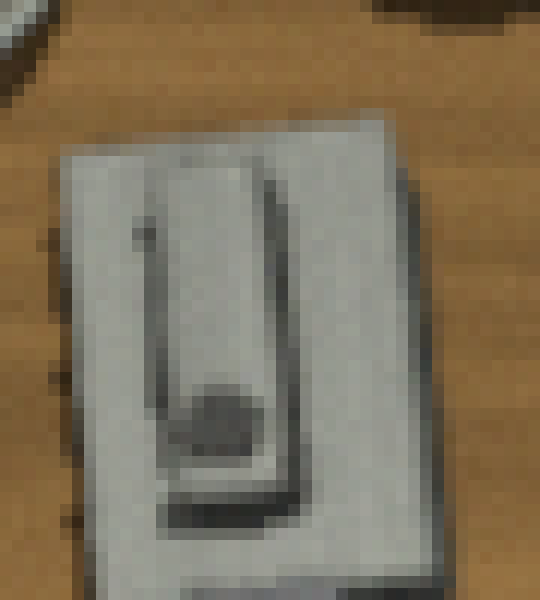

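Run:
```python
from h import *
b,q=load('t6')
def rect(cs,z):
    P=np.array([onz(q,160+u/12-.5,130+v/12-.5,z) for u,v in cs])[:,:2]
    print(P.round(4).tolist(),'ctr',P.mean(0).round(4))
    for i in range(4):
        d=P[(i+1)%4]-P[i]; print(np.hypot(*d).round(4),np.degrees(np.arctan2(d[1],d[0])).round(1))
rect([(150,158),(262,150),(285,488),(165,495)],.100)
rect([(62,155),(388,122),(440,578),(97,612)],.074)
```

```text
[[0.5861, 0.1507], [0.588, 0.1302], [0.524, 0.1229], [0.5224, 0.1446]] ctr [0.5551 0.1371]
0.0206 -84.9
0.0643 -173.5
0.0217 94.2
0.064 5.5
[[0.5949, 0.1733], [0.6023, 0.1118], [0.5136, 0.0982], [0.5063, 0.1618]] ctr [0.5543 0.1363]
0.062 -83.1
0.0898 -171.3
0.064 96.6
0.0894 7.4
```

Mold centre is (0.5547, 0.1368) with the long axis at about 6.5°. Because of joint 6's range, I'll grasp with the jaw at -83.5°, so that it ends at -66° over the bay.

jog_arm(deltas=[{"fingers":0.55,"dp":[0,0,0],"dr":[0,0,-8]},{"fingers":0.55,"dp":[0,0,0],"dr":[0,0,-16]},{"fingers":0.55,"dp":[0,0,0],"dr":[0,0,-24]},{"fingers":0.55,"dp":[0.01,0.01,0],"dr":[0,0,-32]},{"fingers":0.55,"dp":[0.02,0.02,0],"dr":[0,0,-40]},{"fingers":0.55,"dp":[0.035,0.04,0],"dr":[0,0,-48]},{"fingers":0.55,"dp":[0.05,0.06,0],"dr":[0,0,-56]},{"fingers":0.55,"dp":[0.065,0.08,0],"dr":[0,0,-64]},{"fingers":0.55,"dp":[0.08,0.1,0],"dr":[0,0,-72]},{"fingers":0.55,"dp":[0.1,0.12,0],"dr":[0,0,-80]}])

```text
time_s: 12.5
tcp_pos: [0.4754, 0.0526, 0.2069]
orientation: [-67.9, 89.5, -66.8]
contact_force: [0.7, -0.3, -1.2]
gripper_width: 0.545
```

jog_arm(deltas=[{"fingers":0.55,"dp":[0.01,0.01,0],"dr":[0,0,-8]},{"fingers":0.55,"dp":[0.02,0.02,0],"dr":[0,0,-16]},{"fingers":0.55,"dp":[0.03,0.03,0],"dr":[0,0,-24]},{"fingers":0.55,"dp":[0.04,0.04,0],"dr":[0,0,-32]},{"fingers":0.55,"dp":[0.05,0.05,0],"dr":[0,0,-40]},{"fingers":0.55,"dp":[0.06,0.06,0],"dr":[0,0,-48]},{"fingers":0.55,"dp":[0.07,0.07,-0.01],"dr":[0,0,-56]},{"fingers":0.55,"dp":[0.075,0.075,-0.02],"dr":[0,0,-64]},{"fingers":0.55,"dp":[0.08,0.08,-0.04],"dr":[0,0,-72]},{"fingers":0.55,"dp":[0.08,0.082,-0.05],"dr":[0,0,-80]}])

```text
time_s: 13.5
tcp_pos: [0.5557, 0.1355, 0.1565]
orientation: [-68.2, 89.5, -147.4]
contact_force: [-0.4, -0.4, 0.0]
gripper_width: 0.551
```

```bash
python3 arc.py "[0]"
```

```text
[0.5557 0.1355 0.1565] ang 186.5 r 0.0576 jaw -79.2 j6 91.9 F [-0.4 -0.4  0. ]
0 [-0.09 -0.01]
```

jog_arm(deltas=[{"fingers":0.55,"dp":[-0.001,0.001,-0.015],"dr":[0,0,-3]},{"fingers":0.55,"dp":[-0.001,0.001,-0.03],"dr":[0,0,-4.3]},{"fingers":0.55,"dp":[-0.001,0.001,-0.03],"dr":[0,0,-4.3]}])

```text
time_s: 13.8
tcp_pos: [0.5534, 0.1366, 0.1251]
orientation: [-72.4, 89.3, -155.8]
contact_force: [-0.2, 0.2, 0.2]
gripper_width: 0.549
```

```bash
python3 arc.py "[0]"
python3 - <<'E'
from h import *
b,q=snap('wrist','w8')
cv2.imwrite('pics/m8.png',cv2.cvtColor(cv2.resize(b[150:384,130:400],None,fx=2.5,fy=2.5,interpolation=3),4))
E
```

```text
[0.5534 0.1366 0.1251] ang 185.2 r 0.0598 jaw -83.5 j6 96.3 F [-0.2  0.2  0.2]
0 [-0.088 -0.008]
```

View pics/m8.png

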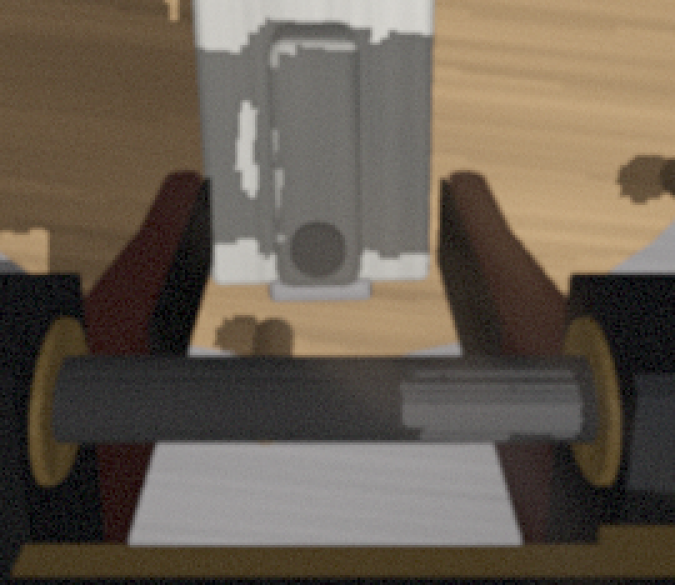

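Run:
```python
from h import *
b,q=load('w8')
P=np.array([onz(q,130+u/2.5,150+v/2.5,.1) for u,v in [(268,40),(358,40),(358,285),(278,285)]]);print(P.round(4),P.mean(0).round(4))
```

```text
[[0.5866 0.1544 0.1   ]
 [0.589  0.1336 0.1   ]
 [0.5255 0.1256 0.1   ]
 [0.5233 0.1459 0.1   ]] [0.5561 0.1399 0.1   ]
```

jog_arm(deltas=[{"fingers":0.55,"dp":[0.002,0.002,-0.015],"dr":[0,0,0]},{"fingers":0.55,"dp":[0.002,0.002,-0.035],"dr":[0,0,0]},{"fingers":0.55,"dp":[0.002,0.002,-0.046],"dr":[0,0,0]},{"fingers":0.55,"dp":[0.002,0.002,-0.046],"dr":[0,0,0]},{"fingers":0.4,"dp":[0.002,0.002,-0.046],"dr":[0,0,0]},{"fingers":0.3,"dp":[0.002,0.002,-0.046],"dr":[0,0,0]},{"fingers":0.2,"dp":[0.002,0.002,-0.046],"dr":[0,0,0]},{"fingers":0.15,"dp":[0.002,0.002,-0.046],"dr":[0,0,0]},{"fingers":0.15,"dp":[0.002,0.002,-0.046],"dr":[0,0,0]}], squeeze=20)

```text
time_s: 14.75
tcp_pos: [0.5565, 0.1387, 0.0807]
orientation: [-69.5, 89.5, -152.9]
contact_force: [0.5, 0.0, 3.9]
gripper_width: 0.253
```

Gripped at 22 mm opening. Now I'll lift slowly and then take a picture.

jog_arm(deltas=[{"fingers":0.1,"dp":[0,0,0.005],"dr":[0,0,0]},{"fingers":0.1,"dp":[0,0,0.015],"dr":[0,0,0]},{"fingers":0.1,"dp":[0,0,0.03],"dr":[0,0,0]},{"fingers":0.1,"dp":[0,0,0.05],"dr":[0,0,0]},{"fingers":0.1,"dp":[0,0,0.075],"dr":[0,0,0]},{"fingers":0.1,"dp":[0,0,0.1],"dr":[0,0,0]},{"fingers":0.1,"dp":[0,0,0.11],"dr":[0,0,0]},{"fingers":0.1,"dp":[0,0,0.11],"dr":[0,0,0]}], squeeze=25)

```text
time_s: 15.55
tcp_pos: [0.5576, 0.139, 0.1928]
orientation: [-59.9, 89.7, -143.3]
contact_force: [0.7, 0.7, -1.8]
gripper_width: 0.248
```

```bash
python3 arc.py "[0]"
python3 - <<'E'
from h import *
b,q=snap('wrist','w9'); a,_=snap('scene','s9')
cv2.imwrite('pics/m9.png',cv2.cvtColor(np.hstack([cv2.resize(b,(400,300)),cv2.resize(a[50:275,200:500],(400,300))]),4))
E
```

```text
[0.5576 0.139  0.1928] ang 183.1 r 0.0555 jaw -83.4 j6 96.4 F [ 0.7  0.7 -1.8]
0 [-0.092 -0.005]
```

View pics/m9.png

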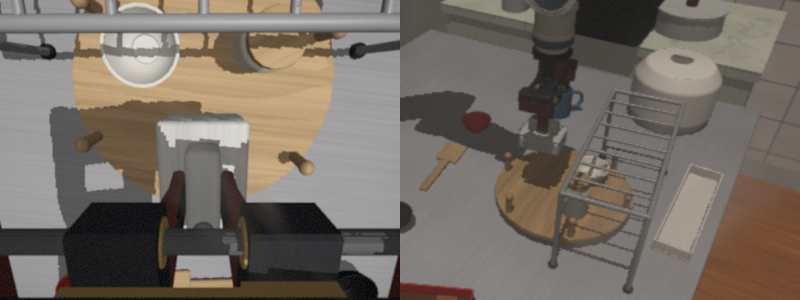

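Run:
```python
from h import *
b,q=load('scene0')
cv2.imwrite('pics/m10.png',cv2.cvtColor(cv2.resize(b[250:320,165:270],None,fx=7,fy=7,interpolation=3),4))
```

```text
(no output)
```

View pics/m10.png

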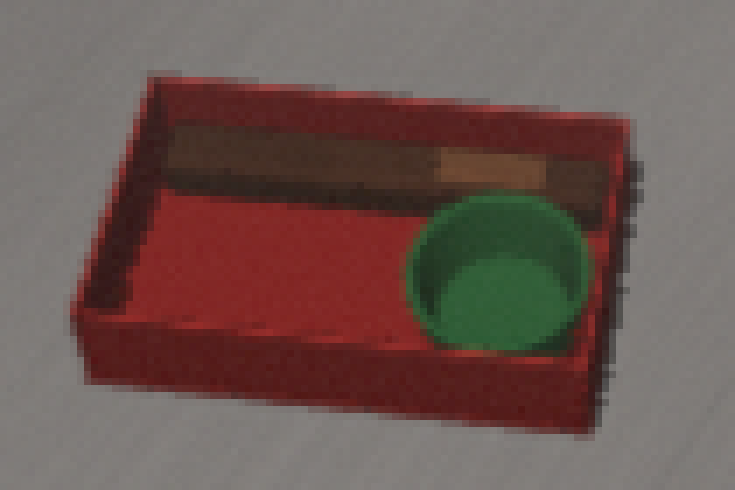

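Run:
```python
from h import *
b,q=load('scene0')
g=lambda u,v,z: onz(q,165+u/7-.43,250+v/7-.43,z)
C=np.array([g(*k,.042) for k in [(152,75),(632,118),(598,362),(75,318)]])
print(C.round(4).tolist(),C.mean(0).round(4))
for i in range(4):
    d=C[(i+1)%4]-C[i]; print(np.hypot(*d[:2]).round(4),np.degrees(np.arctan2(d[1],d[0])).round(1))
cup=g(500,270,.035); print('cup',cup.round(4))
def tob(P,c,y=24.2):
    y=np.radians(y); d=np.array(P)[:2]-c; return (np.array([[np.cos(y),np.sin(y)],[-np.sin(y),np.cos(y)]])@d).round(4)
# scene: cup & case in bento frame; top: same
print('scene cup',tob(cup,C.mean(0)[:2]),'case top edge inner',[tob(g(*k,.023),C.mean(0)[:2]) for k in [(165,183),(425,212)]])
print('top cup',tob((.5839,-.2879),np.array([.5318,-.298])),'case',tob((.5859,-.2356),np.array([.5318,-.298])),tob((.4449,-.2978),np.array([.5318,-.298])))
```

```text
[[0.4307, -0.2857, 0.042], [0.5922, -0.2116, 0.042], [0.6359, -0.3021, 0.042], [0.4756, -0.3791, 0.042]] [ 0.5336 -0.2946  0.042 ]
0.1777 24.6
0.1005 -64.2
0.1778 -154.3
0.1037 115.7
cup [ 0.5848 -0.2855  0.035 ]
scene cup [ 0.0504 -0.0127] case top edge inner [array([-0.0789,  0.0173]), array([0.0173, 0.0162])]
top cup [ 0.0517 -0.0121] case [0.0749 0.0347] [-0.0792  0.0358]
```

The two views place the tier centre at (0.5318,-0.298) and (0.5336,-0.2946), so I'll use the average. I'll move to a hover over the bay and refine there using relative views.

jog_arm(deltas=[{"fingers":0.1,"dp":[-0.001,-0.01,0],"dr":[0,0,0]},{"fingers":0.1,"dp":[-0.004,-0.035,0],"dr":[0,0,1]},{"fingers":0.1,"dp":[-0.008,-0.07,0],"dr":[0,0,3]},{"fingers":0.1,"dp":[-0.012,-0.11,0],"dr":[0,0,5]},{"fingers":0.1,"dp":[-0.016,-0.15,0],"dr":[0,0,7]},{"fingers":0.1,"dp":[-0.02,-0.19,0],"dr":[0,0,9]},{"fingers":0.1,"dp":[-0.025,-0.23,0],"dr":[0,0,11]},{"fingers":0.1,"dp":[-0.029,-0.27,0],"dr":[0,0,13]},{"fingers":0.1,"dp":[-0.033,-0.305,0],"dr":[0,0,15]},{"fingers":0.1,"dp":[-0.037,-0.335,0],"dr":[0,0,17]}])

```text
time_s: 16.65
tcp_pos: [0.5175, -0.1985, 0.189]
orientation: [-80.3, 89.4, -146.8]
contact_force: [0.3, 1.5, -2.2]
gripper_width: 0.248
```

jog_arm(deltas=[{"fingers":0.1,"dp":[-0.004,-0.035,0],"dr":[0,0,1]},{"fingers":0.1,"dp":[-0.007,-0.07,0],"dr":[0,0,1]},{"fingers":0.1,"dp":[-0.01,-0.1,-0.01],"dr":[0,0,1]},{"fingers":0.1,"dp":[-0.012,-0.12,-0.03],"dr":[0,0,1]},{"fingers":0.1,"dp":[-0.013,-0.125,-0.05],"dr":[0,0,1]},{"fingers":0.1,"dp":[-0.013,-0.125,-0.055],"dr":[0,0,1]},{"fingers":0.1,"dp":[-0.013,-0.125,-0.055],"dr":[0,0,1]}])

```text
time_s: 17.35
tcp_pos: [0.5031, -0.323, 0.1323]
orientation: [-96.9, 89.2, -162.3]
contact_force: [-0.6, 0.3, -2.3]
gripper_width: 0.252
```

```bash
python3 arc.py "[0]"
python3 - <<'E'
from h import *
b,q=snap('wrist','w11'); a,_=snap('scene','s11'); t,_=snap('top','t11')
cv2.imwrite('pics/m11.png',cv2.cvtColor(np.hstack([cv2.resize(b,(400,300)),cv2.resize(a[200:335,130:310],(400,300))]),4))
cv2.imwrite('pics/m11t.png',cv2.cvtColor(cv2.resize(t[110:260,310:510],(800,600)),4))
E
```

```text
[ 0.5031 -0.323   0.1323] ang 256.7 r 0.4778 jaw -65.4 j6 32.4 F [-0.6  0.3 -2.3]
0 [0.076 0.321]
```

View pics/m11.png

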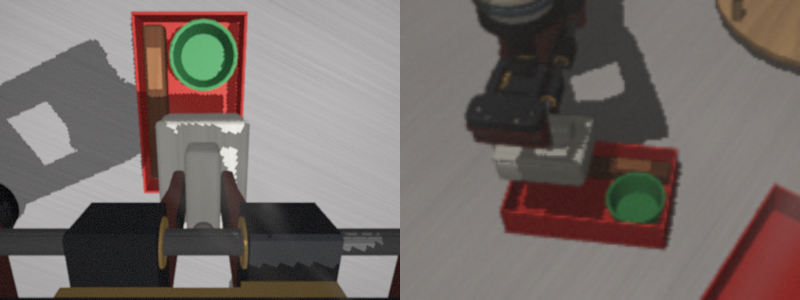

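View pics/m11t.png

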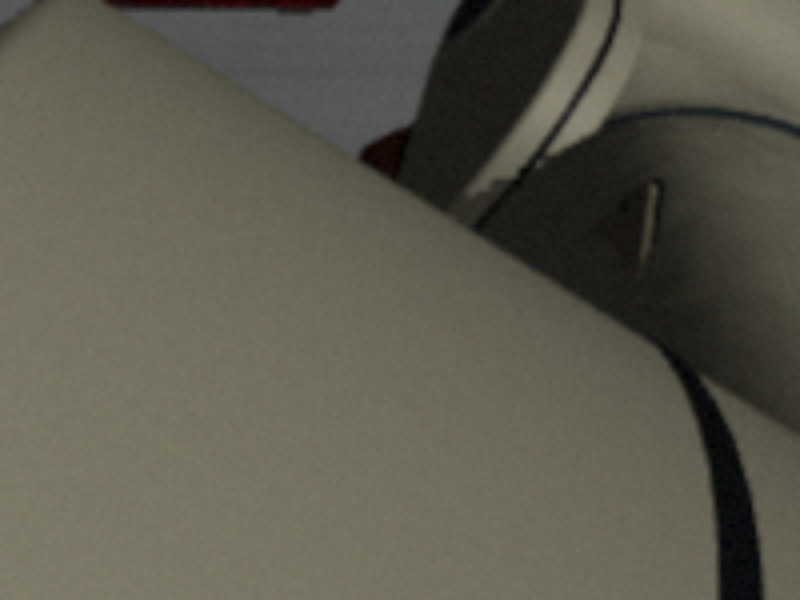

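The wrist view shows the tier, cup and case well. I'll measure the tier and mold in that same picture.

Run:
```python
from h import *
b,q=load('w11')
cv2.imwrite('pics/m12.png',cv2.cvtColor(cv2.resize(b[5:300,160:330],None,fx=4,fy=2*1.0,interpolation=3)[:600],4))
c=b[0:150,160:340]
cv2.imwrite('pics/m12.png',cv2.cvtColor(cv2.resize(c,None,fx=4,fy=4,interpolation=3),4))
c=b[140:290,160:340]
cv2.imwrite('pics/m13.png',cv2.cvtColor(cv2.resize(c,None,fx=4,fy=4,interpolation=3),4))
```

```text
(no output)
```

View pics/m12.png

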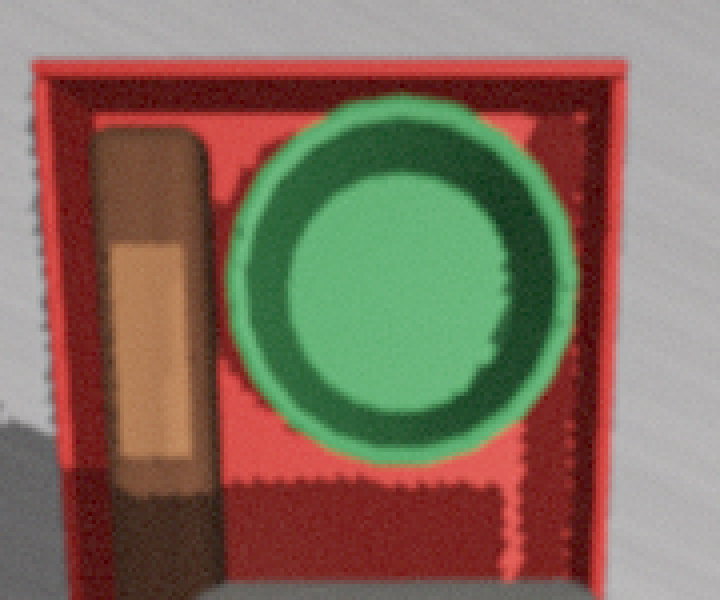

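View pics/m13.png

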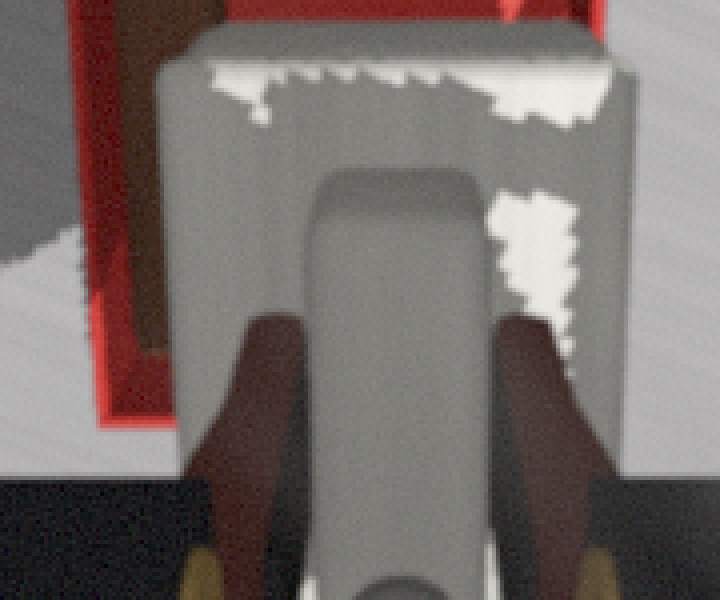

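Run:
```python
from h import *
b,q=load('w11')
A=lambda u,v,z:onz(q,160+u/4-.4,v/4-.4,z)[:2]
B=lambda u,v,z:onz(q,160+u/4-.4,140+v/4-.4,z)[:2]
fl,fr,nl,rm=A(33,62,.042),A(628,62,.042),B(97,427,.042),A(606,590,.042)
print('fl',fl.round(4),'fr',fr.round(4),'nl',nl.round(4)); 
print(np.hypot(*(fl-fr)),np.hypot(*(fl-nl)))
ang=lambda d:np.degrees(np.arctan2(d[1],d[0])).round(2)
print('yaw',ang(fl-nl),ang(fr-rm),ang(fl-fr)-90)
c=(fr+nl)/2; print('centre',c.round(4))
yaw=np.radians((ang(fl-nl)+ang(fr-rm)+ang(fl-fr)-90)/3)
R=np.array([[np.cos(yaw),np.sin(yaw)],[-np.sin(yaw),np.cos(yaw)]])
def tb(P): return (R@(P-c)).round(4)
print('cup',tb(A(403,280,.035)),'cup near/far',tb(A(403,467,.035)),'cup l/r',tb(A(228,280,.035)),tb(A(578,280,.035)),'case inner edge',tb(A(212,300,.023)),tb(A(225,560,.023)))
zl=.1256
e=[B(313,225,.1516),B(487,225,.1516),B(313,540,.1516),B(490,540,.1516)]
print('bar',[tb(x) for x in e])
print('lid far edge',tb(B(180,62,zl)),tb(B(615,62,zl)),'sides',tb(B(158,100,zl)),tb(B(637,100,zl)), tb(B(175,400,zl)),tb(B(622,440,zl)))
s=bot.state(); print('tcp',tb(s['tcp_pos'][:2]))
```

```text
fl [ 0.5922 -0.2116] fr [ 0.635  -0.3054] nl [ 0.4312 -0.2846]
0.10308850918680905 0.17677329143141798
yaw 24.4 24.74 24.540000000000006
centre [ 0.5331 -0.295 ]
cup [ 0.0531 -0.0129] cup near/far [ 0.019  -0.0129] cup l/r [0.0531 0.0197] [ 0.0531 -0.0454] case inner edge [0.0501 0.0245] [-0.0008  0.0239]
bar [array([-0.0074, -0.0026]), array([-0.0074, -0.0224]), array([-0.0481, -0.0018]), array([-0.0481, -0.0235])]
lid far edge [0.0063 0.0161] [ 0.0063 -0.0404] sides [0.0013 0.0193] [ 0.0013 -0.0435] [-0.0418  0.0191] [-0.048  -0.0439]
tcp [-0.0373 -0.0141]
```

Relative to the bay (centre about x −0.0335, y −0.0124 in the tier frame), the mold is centred across and aligned, but about 4–5 mm short along x. I'll correct that and lower it.

jog_arm(deltas=[{"fingers":0.1,"dp":[0.004,0.002,-0.005],"dr":[0,0,0]},{"fingers":0.1,"dp":[0.004,0.002,-0.015],"dr":[0,0,0]},{"fingers":0.1,"dp":[0.004,0.002,-0.025],"dr":[0,0,0]},{"fingers":0.1,"dp":[0.004,0.002,-0.033],"dr":[0,0,0]},{"fingers":0.1,"dp":[0.004,0.002,-0.038],"dr":[0,0,0]},{"fingers":0.1,"dp":[0.004,0.002,-0.038],"dr":[0,0,0]}])

```text
time_s: 18.1
tcp_pos: [0.5083, -0.3209, 0.0954]
orientation: [-86.4, 89.3, -151.7]
contact_force: [-0.2, -0.9, -2.1]
gripper_width: 0.253
```

```bash
python3 arc.py "[0]"
python3 - <<'E'
from h import *
b,q=snap('wrist','w14'); a,_=snap('scene','s14')
cv2.imwrite('pics/m14.png',cv2.cvtColor(np.hstack([cv2.resize(b[0:300,110:410],(400,400)),cv2.resize(a[230:320,160:280],(400,300)) if 0 else cv2.resize(a[225:325,170:270],(400,400))]),4))
E
```

```text
[ 0.5083 -0.3209  0.0954] ang 257.3 r 0.4746 jaw -65.4 j6 32.8 F [-0.2 -0.9 -2.1]
0 [0.072 0.319]
```

View pics/m14.png

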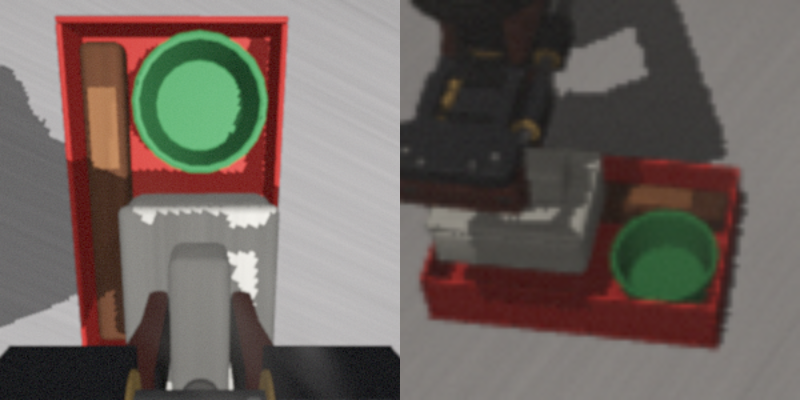

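The mold sits over the bay, clear of cup, case and walls. I'll lower it slowly.

jog_arm(deltas=[{"fingers":0.1,"dp":[0,0,-0.005],"dr":[0,0,0]},{"fingers":0.1,"dp":[0,0,-0.012],"dr":[0,0,0]},{"fingers":0.1,"dp":[0,0,-0.02],"dr":[0,0,0]},{"fingers":0.1,"dp":[0,0,-0.028],"dr":[0,0,0]},{"fingers":0.1,"dp":[0,0,-0.034],"dr":[0,0,0]},{"fingers":0.1,"dp":[0,0,-0.038],"dr":[0,0,0]},{"fingers":0.1,"dp":[0,0,-0.04],"dr":[0,0,0]},{"fingers":0.1,"dp":[0,0,-0.041],"dr":[0,0,0]},{"fingers":0.1,"dp":[0,0,-0.041],"dr":[0,0,0]}])

```text
time_s: 19.1
tcp_pos: [0.509, -0.3214, 0.0555]
orientation: [-77.3, 89.4, -142.7]
contact_force: [-0.3, 0.8, -2.3]
gripper_width: 0.254
```

Force is still only the mold's weight, so nothing has been touched yet. I'll go down to the floor in small steps.

jog_arm(deltas=[{"fingers":0.1,"dp":[0,0,-0.002],"dr":[0,0,0]},{"fingers":0.1,"dp":[0,0,-0.004],"dr":[0,0,0]},{"fingers":0.1,"dp":[0,0,-0.005],"dr":[0,0,0]},{"fingers":0.1,"dp":[0,0,-0.005],"dr":[0,0,0]}])

```text
time_s: 19.5
tcp_pos: [0.5089, -0.3213, 0.0504]
orientation: [-78.9, 89.4, -144.3]
contact_force: [0.2, -0.3, -1.4]
gripper_width: 0.25
```

jog_arm(deltas=[{"fingers":0.1,"dp":[0,0,-0.001],"dr":[0,0,0]},{"fingers":0.1,"dp":[0,0,-0.0015],"dr":[0,0,0]},{"fingers":0.1,"dp":[0,0,-0.0015],"dr":[0,0,0]}])

```text
time_s: 19.8
tcp_pos: [0.509, -0.3214, 0.0497]
orientation: [-77.6, 89.4, -142.9]
contact_force: [-1.7, 0.8, 5.7]
gripper_width: 0.249
```

That is floor contact, at the predicted height (0.0497). I'll release and rise.

jog_arm(deltas=[{"fingers":0.28,"dp":[0,0,0],"dr":[0,0,0]},{"fingers":0.34,"dp":[0,0,0],"dr":[0,0,0]},{"fingers":0.42,"dp":[0,0,0],"dr":[0,0,0]},{"fingers":0.5,"dp":[0,0,0.001],"dr":[0,0,0]},{"fingers":0.5,"dp":[0,0,0.01],"dr":[0,0,0]},{"fingers":0.5,"dp":[0,0,0.03],"dr":[0,0,0]},{"fingers":0.5,"dp":[0,0,0.06],"dr":[0,0,0]},{"fingers":0.5,"dp":[0,0,0.1],"dr":[0,0,0]},{"fingers":0.5,"dp":[0,0,0.13],"dr":[0,0,0]},{"fingers":0.5,"dp":[0,0,0.15],"dr":[0,0,0]}])

```text
time_s: 20.8
tcp_pos: [0.5098, -0.3219, 0.203]
orientation: [-58.3, 89.4, -123.7]
contact_force: [0.5, 0.3, 0.2]
gripper_width: 0.502
```

jog_arm(deltas=[{"fingers":0.5,"dp":[-0.02,0.03,0.02],"dr":[0,0,0]},{"fingers":0.5,"dp":[-0.05,0.06,0.04],"dr":[0,0,0]},{"fingers":0.5,"dp":[-0.08,0.1,0.05],"dr":[0,0,0]},{"fingers":0.5,"dp":[-0.11,0.14,0.05],"dr":[0,0,0]},{"fingers":0.5,"dp":[-0.12,0.18,0.05],"dr":[0,0,0]},{"fingers":0.5,"dp":[-0.12,0.22,0.05],"dr":[0,0,0]},{"fingers":0.5,"dp":[-0.12,0.26,0.05],"dr":[0,0,0]},{"fingers":0.5,"dp":[-0.12,0.3,0.05],"dr":[0,0,0]},{"fingers":0.5,"dp":[-0.12,0.3,0.05],"dr":[0,0,0]}])

```text
time_s: 21.7
tcp_pos: [0.3895, -0.0186, 0.2537]
orientation: [-55.5, 89.5, -120.6]
contact_force: [-1.1, -0.4, -0.2]
gripper_width: 0.501
```

Run:
```python
from h import *
print(bot.state()['tcp_pos'],bot.state()['contact_force'])
t,_=snap('top','t15'); a,_=snap('scene','s15')
cv2.imwrite('pics/m15.png',cv2.cvtColor(np.hstack([cv2.resize(t[120:230,310:420],(400,400),interpolation=3),cv2.resize(a[235:325,165:265],(400,400))]),4))
cv2.imwrite('pics/m16.png',cv2.cvtColor(np.hstack([cv2.resize(t[60:215,60:260],(400,310),interpolation=3),cv2.resize(a[100:255,240:440],(400,310))]),4))
```

```text
[ 0.38948561 -0.01859504  0.25373085] [-1.05010399 -0.37069132 -0.18899723]
```

View pics/m15.png

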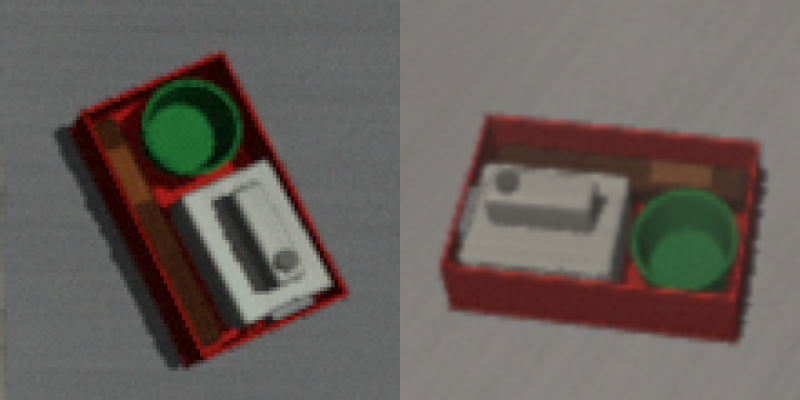

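View pics/m16.png

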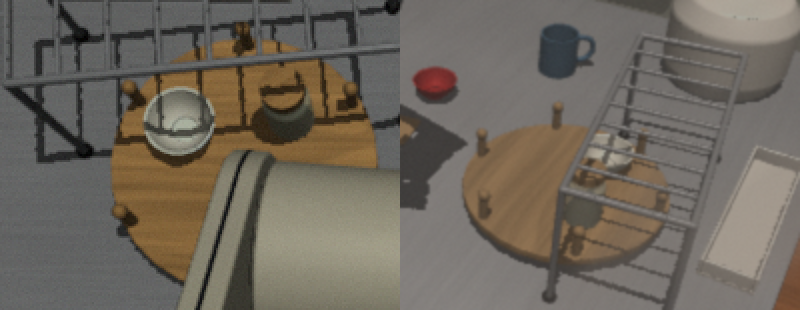

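Run:
```python
from h import *
t,p=load('t15'); a,q=load('s15')
k=110/400; T=lambda u,v:(310+u*k-.36,120+v*k-.36)
S=lambda u,v:(165+(u-400)*.25-.4,235+v*.225-.4)
def tri(x,y):
    o1,d1=ray(p,*x);o2,d2=ray(q,*y); s=np.linalg.lstsq(np.c_[d1,-d2],o2-o1,rcond=None)[0]
    A,B=o1+s[0]*d1,o2+s[1]*d2; return ((A+B)/2).round(4),np.linalg.norm(A-B).round(4)
c=np.array([.5329,-.2957]);y=np.radians(24.5);R=np.array([[np.cos(y),np.sin(y)],[-np.sin(y),np.cos(y)]])
for n,x,z in [('button',(286,260),(508,179)),('lid near cup corner -y',(262,163),(613,278)),('lid case/cup corner',(183,202),(629,180)),('lid -x -y corner',(330,286),(459,262))]:
    P,e=tri(T(*x),S(*z)); print(n,P,e,(R@(P[:2]-c)).round(4))
L=np.array([onz(p,*T(*x),.043)[:2] for x in [(262,163),(183,202),(330,286),(248,323)]]); print('lid centre in tier',(R@(L.mean(0)-c)).round(4))
```

```text
button [ 0.4894 -0.3305  0.0732] 0.0021 [-0.054  -0.0136]
lid near cup corner -y [ 0.5614 -0.3306  0.0367] 0.0041 [ 0.0115 -0.0436]
lid case/cup corner [ 0.534  -0.2769  0.0407] 0.0048 [0.0088 0.0167]
lid -x -y corner [ 0.4793 -0.3702  0.0392] 0.0009 [-0.0797 -0.0456]
lid centre in tier [-0.0363 -0.0136]
```

The button height of 0.073 (0.072 expected) and the lid corners at about 0.04 show the mold flat on the floor. Its centre is about 3 mm along and 1 mm across from the bay centre. The arm is clear, so I'll hand in.

```bash
python3 -c "
from plant import bot
print(bot.finish_job())"
```

```text
the job is handed in; nothing more can be done
None
```

The egg mold is in the empty bay of the bento tier, upright and flat on the floor, and I handed the job in at about 22 s of the 72 s allowed. No verdict is reported.

**What I did:** I turned the lazy Susan about 175° by leading two knobs in turn through the front with the fingers around them, without touching the mold. I then gripped the mold by its bar (22 mm opening), lifted it off, lowered it until the wrist force showed floor contact, released it and moved the arm clear.

**Last checks:**
- **Position:** the mold is about 3 mm along and 1 mm across from the bay centre, aligned by eye.
- **Height:** the button triangulated at 73 mm against 72 mm expected, so the mold is on the floor. The lid corners came out at 37–41 mm against 43 mm expected, with view mismatches of up to 5 mm, so they are only a coarse check.
- **Other items:** the case and cup lie flat in the tier, and the jar and dish stand on the disc, all judged from the pictures.

**Disagreement:** before placing, the top and scene cameras differed by about 3.5 mm on where the tier was. I settled it with the wrist view, which showed the tier and mold together.

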